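# Shut the UV exposure unit's lid and start it

### The job

The plate is ready on the glass of the UV exposure unit: start its exposure. Pushing with the fingertips on the outside of the raised lid only, swing it gently down, without slamming, until it is fully shut; then press the green start button right down and let it go. Do not grip or lift anything, do not press the red stop button, and leave the copper plate and the things on the table where they are.

Things in the scene. Friction and masses are not known exactly. Their poses are not given: they have to be found in the camera images.
- unit: Exposure unit: blue-grey steel box, fixed, 270 (x) x 345 (y) x 100 mm high without lid. Origin: centre of its underside; x axis from its front (robot side) to its rear, y left, z up. Sunk glass 88 mm above the table. Lid covers the left part; the right 75 mm of the top is the control strip (100 mm up): front to rear green start, red stop, and a fixed timer knob 95 mm behind stop, 18 mm high.
- lid (a joint): Lid angle in rad: 0 fully shut on a hard stop, grows as it is raised (stop at 1.5); starts 0.8 to 1.2 open. Friction hinges: the lid stays at any angle where it is left, does not fall shut, and must be pushed all the way down with about 1 to 5 N at right angles to it near its front edge.
- lid_hinge (a point): Middle of the lid's hinge axis, 102 mm above the table, 115 mm behind the unit's origin and 40 mm to its left. The axis is parallel to the unit's y. The point turns with the lid: x runs along the lid from front edge to hinge, z is the outward normal of its outer face; at 0 rad its axes are parallel to the unit's.
- lid_edge (a point): Middle of the front edge of the lid's outer (pale) face; moves with the lid; at (-235, 0, 28) mm in the frame of lid_hinge. The lid is a flat panel, 235 mm from hinge axis to front edge, 262 mm wide, 28 mm thick, with a black liner on the underside that fingers must not press. Raised, its outer face looks away from the robot and up; shut, it is level, 130 mm above the table.
- start (a joint): Travel of the green start button in m: 0 released, 0.006 fully down; springs back. About 1.5 N to begin, 5 N fully down.
- start_top (a point): Centre of the top of the green start button: a cap 24 mm across in a black collar 40 mm across and 12 mm high. Released, the cap's top stands 22 mm above the control strip, 122 mm above the table. Pressed straight down. 75 mm in front of the unit's origin, 135 mm to its right.
- stop (a joint): Travel of the red stop button in m, 0 released, 0.006 fully down. Not to be pressed.
- stop_top (a point): Centre of the top of the red stop button, same size and height as the green one, 65 mm further back on the strip.
- plate: Copper plate 105 x 148 x 3 mm, loose, lying on the glass under the lid; origin: centre of its underside. The shut lid clears it.
- mug: Lime green mug, 84 mm across, 98 mm high, with a handle; origin: centre of its underside. Stands beside the unit.
- tape: Roll of cream masking tape lying flat, 104 mm across, 36 mm high; origin: centre of its underside. Beside the unit.
- ink_tin: Round ink tin with a blue band and dark lid, 84 mm across, 60 mm high; origin: centre of its underside. Beside the unit.

How it is judged:
By the outcome, as a careful person would: the job done as asked, in the order asked, and still so for the second after the job is handed in, with the robot touching nothing.
It also fails if it takes over 48 s, if anything falls off the work surface, if the arm or the gripper's body presses on something with over 40 N, if the wrist force passes 120 N, or if a joint passes its speed limit or range.

### The arm

A 6-joint arm with a two-finger parallel gripper is mounted at the origin on the work surface. World frame = base frame: x ahead of the robot, y to its left, z up, the work surface at z = 0. Lengths are in m, angles in degrees, forces in N, time in s.
With the tool pointing down it reaches from about 0.4 to 0.825 m from the base axis. Payload 7 kg.
Tool frame: the origin (TCP) lies midway between the tips of the shut fingers; the grasp point (between the pads) lies 19 mm behind it; z points along the fingers, y is the line along which they close (so a half turn about z gives the same grasp; the last joint's range is limited). The gripper opens to 88 mm and grips with 3 to 60 N. Pads are 19 mm wide; open, the fingers measure 130 mm over their backs; the gripper's body (78 mm by 193 mm) begins 47 mm behind the grasp point.
Start: joints at [-60.499, 20.546, 0.682, 0, -70.136, -16.507], TCP at [0.152, -0.658, 0.227] pointing down, gripper open.
Joint ranges: [-176.03, 176.03], [-82.01, 121.73], [-58.28, 71.71], [-173.87, 95.51], [-174.79, -0.11], [-173.66, 173.66]. Speed limits (degrees/s): [136.94, 136.94, 172.46, 180, 180, 180].

### API

Orientations are given as [roll, pitch, yaw] about the fixed x, y, z axes, in that order (R = Rz(yaw) Ry(pitch) Rx(roll)).
In Python, from plant import get_state, optics, order gives the robot as it stands. The module is installed in compiled form; this text tells all that it offers.
- The arm moves only by the tool send_rows, never from a script. Its argument "moves" is a list of rows, each an object with "slide": the shift along the tool's x, y, z as a fraction of full scale, a list of three; "turn": the turn about the tool's z as a fraction of full scale; "gripper": the opening, from 0 (shut) to 1 (fully open). A call has exactly 5 rows; each row is the pose to reach, as a shift and turn from the pose commanded when the call began, along the tool's axes at that moment; what a row does not reach only later rows make up. Full scale, the value 1, is 150 mm for a shift and 90 degrees for a turn. A row lasts 1/12 s, in which the tool goes at most 41.7 mm and 7.16 degrees, less where a joint would pass 70% of its speed; a pose out of reach is approached as far as the arm can. A call with a number of a shift or a turn outside -1 to 1 is refused whole. A call with a gripper value outside its range is refused whole. The fingers move at their own pace and stop on an object; "newtons" is the grip in N (left out, the last holds). Time passes only in rows, so rows that repeat a pose let the fingers close, or fill a call up. It gives the time, the measured TCP pose, the force, the opening and the grip force at its end, in the units of the state.
- get_state(): the state, without advancing time (a new reading comes with each control period).
- optics.capture(name): name is "scene" or "top" or "wrist"; returns a dict with "img" (400x640x3 uint8, red, green, blue), "intrinsics" (3x3 intrinsics, pixels), "dist" ([k1, k2, p1, p2, k3] as OpenCV has them; the pictures are not rectified), "origin" and "attitude" of the camera in the world. Camera axes: x right, y down, z forward; pixel columns grow to the right and rows downward; lengths in m; the calibration is good to about 2 mm. A picture is of the moment at which its call begins. There is no depth.
- order.close_job(): hands the job in; it is judged then, once.
Trained networks look in the newest picture that a camera, given by its name, has taken for a name from the list of things; names that differ only in an ending like _2 or _b are one class to them, and where a whole thing is asked for, a point or a joint stands for the part that bears it (a point fixed in the world has none). Each returns a list of dicts, best first, with "p" (0 to 1); they miss things now and then, are a little off and sometimes report something else, mostly with a low value. They report only what shows in the picture. A call takes as long as a camera call.
- optics.look_for(camera, name): "location" ([x, y, z] in m, in world coordinates, good to about 4 mm: the middle of the surface that is visible of it).
The state is a dict: "time_s": time; "joints": joint angles; "qd": joint speeds; "joint_torque": joint torques, N m; "tcp_pos": TCP position; "eef_rot": TCP orientation; "contact_force": force on the tool from outside, world axes, zero at the start; "moment": the same for the moment, N m; "gripper_width": finger opening in m; "gripper_force": force on a finger pad.
Only numpy, scipy, OpenCV 4.12 (cv2) and the standard library are available. Lean on these libraries where they do the work, as an engineer would, in place of code of your own. Each camera call takes 0.05 s, during which the arm holds its last target. There are 200 camera calls.

## Working session

There is one attempt and no reset: what is moved stays moved. The work goes in short steps, Python scripts to look and compute and a tool call to move; the robot and the scene stay as the last step left them, time stands still between calls to the robot, and variables do not carry over. Pictures are saved under pics/ and viewed, at most 10 in all, crops included, and the job is handed in when it is done.

Besides the shell and the picture viewer there is one more tool, called after "Call:" as name(argument=value, ...) on one line, values as JSON. send_rows: Moves the arm, as the interface text tells. Shift numbers are shares of 150 mm and turn numbers shares of 90 degrees, none past 1 either way. Its arguments: {"type":"object","properties":{"moves":{"type":"array"},"newtons":{"type":"number"}},"required":["moves"]}

```bash
mkdir -p pics; python3 - <<'E'
from plant import get_state, optics
import cv2,numpy as np
s=get_state();print(s)
ims=[]
for c in ["scene","top"]:
    r=optics.capture(c);ims.append(r["img"]);print(c,np.round(r["origin"],3))
    for n in ["unit","lid","lid_hinge","lid_edge","start_top","stop_top","plate","mug","tape","ink_tin"]:
        print(n,[(np.round(d["location"],3).tolist(),round(d["p"],2)) for d in optics.look_for(c,n)[:2]])
cv2.imwrite("pics/a.png",cv2.cvtColor(ims[0],cv2.COLOR_RGB2BGR));cv2.imwrite("pics/b.png",cv2.cvtColor(ims[1],cv2.COLOR_RGB2BGR))
E
```

```text
{'time_s': 0.0, 'joints': array([-6.04999971e+01,  2.05910425e+01,  6.33089238e-01, -1.99307118e-02,
       -7.01366310e+01, -1.65055719e+01]), 'qd': array([-0.00862949,  0.01113153, -0.11477306, -0.06009855, -0.01562613,
       -0.0267457 ]), 'joint_torque': array([-2.16271983e-04, -5.82713413e+01,  2.93057799e+01,  6.99729100e+00,
        6.75010946e-03, -1.94868935e-04]), 'tcp_pos': array([ 0.15161925, -0.65723694,  0.22562253]), 'eef_rot': array([ 1.79903990e+02, -8.91073070e-03, -1.67012349e+02]), 'contact_force': array([-0.18149909, -0.76799225, -0.07589039]), 'moment': array([-0.02580047,  0.0146527 ,  0.03393004]), 'gripper_force': 0.0, 'gripper_width': 0.08770209353304022}
scene [ 0.825 -0.706  1.047]
unit [([0.61, -0.027, 0.101], 0.73)]
lid [([0.626, 0.051, 0.224], 0.57)]
lid_hinge [([0.628, 0.046, 0.225], 0.93)]
lid_edge [([0.631, 0.05, 0.222], 0.67)]
start_top [([0.627, 0.048, 0.222], 0.54), ([0.555, -0.123, 0.122], 0.38)]
stop_top [([0.628, 0.047, 0.222], 0.51)]
plate []
mug [([0.443, 0.291, 0.067], 0.9), ([0.613, -0.028, 0.099], 0.36)]
tape [([0.686, -0.255, 0.037], 0.63)]
ink_tin [([0.544, -0.291, 0.058], 0.87)]
top [0.41  0.024 0.947]
unit [([0.566, 0.039, 0.111], 0.6), ([0.601, 0.076, 0.25], 0.43)]
lid [([0.6, 0.077, 0.25], 0.93)]
lid_hinge [([0.605, 0.078, 0.249], 0.9)]
lid_edge [([0.598, 0.077, 0.247], 0.71)]
start_top [([0.551, -0.117, 0.124], 0.44), ([0.607, 0.079, 0.245], 0.44)]
stop_top [([0.618, -0.098, 0.123], 0.52)]
plate [([0.561, 0.032, 0.094], 0.88)]
mug [([0.461, 0.299, 0.041], 0.8), ([0.606, 0.081, 0.245], 0.16)]
tape [([0.684, -0.249, 0.031], 0.58)]
ink_tin [([0.533, -0.277, 0.058], 0.61)]
```

View pics/a.png

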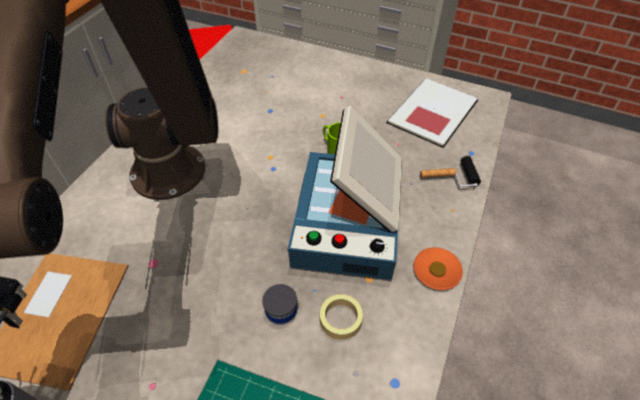

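View pics/b.png

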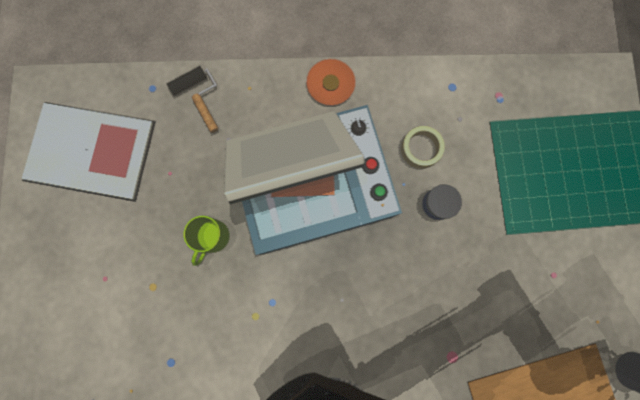

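The scene picture shows the unit with its lid up; start is at (314,237), stop at (340,240) and the knob at (377,245). In the top picture start is at (379,192), stop (371,164), knob (359,127), with the mug at left and the tin and tape at right. I'll zoom in on the lid.

```bash
python3 - <<'E'
import cv2,numpy as np
a=cv2.imread("pics/a.png")[95:285,280:420];b=cv2.imread("pics/b.png")[95:265,210:410]
A=cv2.resize(a,None,fx=3,fy=3,interpolation=cv2.INTER_CUBIC);B=cv2.resize(b,None,fx=4,fy=4-.5,interpolation=cv2.INTER_CUBIC)
B=cv2.resize(b,None,fx=1.9,fy=1.9,interpolation=cv2.INTER_CUBIC)
o=np.zeros((570,800,3),np.uint8);o[:570,:420]=A;o[:323,420:800]=B
cv2.imwrite("pics/c.png",o)
E
```

```text
(no output)
```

View pics/c.png

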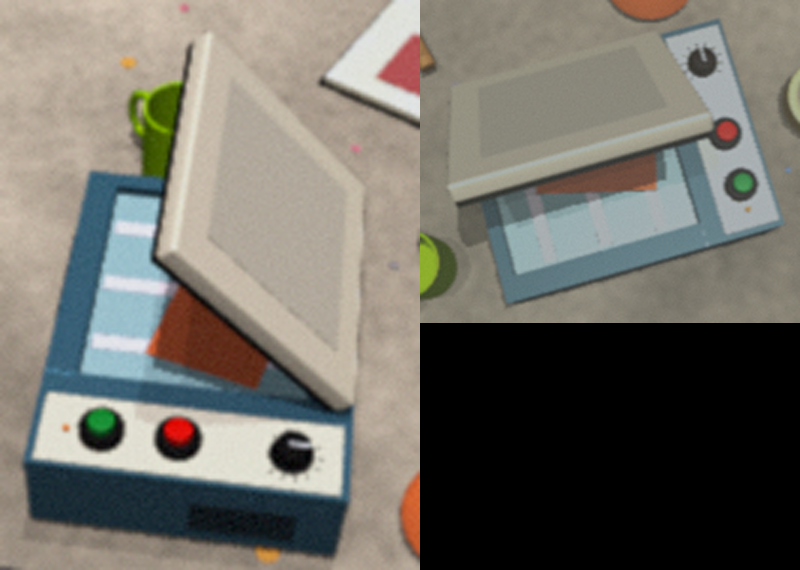

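```bash
cat > fit.py <<'E'
import cv2,numpy as np
from scipy.optimize import least_squares
from scipy.spatial.transform import Rotation as Ro
from plant import optics
def att(r):
    a=np.array(r["attitude"],float)
    if a.shape==(3,3): return a
    return Ro.from_euler("xyz",a,degrees=True).as_matrix() if a.size==3 else Ro.from_quat(a).as_matrix()
def proj(r,P):
    R=att(r);rv=cv2.Rodrigues(R.T)[0];t=-R.T@np.array(r["origin"])
    return cv2.projectPoints(np.array(P,float),rv,t,np.array(r["intrinsics"]),np.array(r["dist"],float))[0][:,0]
def U(p,q): # unit->world
    return Ro.from_euler("z",p[2]).apply(np.array(q))+[p[0],p[1],0]
def L(p,q,ang=None): # lid_hinge -> world
    a=p[3] if ang is None else ang
    return U(p,Ro.from_euler("y",a).apply(np.array(q,float))+[.115,.04,.102])
UP=dict(st=(-.075,-.135,.122),sp=(-.01,-.135,.122),fr=(-.135,-.1725,.1),rr=(.135,-.1725,.1),fl=(-.135,.1725,.1))
LP=dict(LFR=(-.235,-.131,.028),LFL=(-.235,.131,.028),LRL=(0,.131,.028))
E
python3 - <<'E'
from fit import *
obs=dict(scene=dict(st=(313.7,235),sp=(339.7,238.3),fr=(290,249),rr=(395,260.7),fl=(310.7,152.7),LFR=(339.7,179.7),LFL=(349.7,107)),
top=dict(st=(380,190.8),sp=(371.6,164),fr=(399.5,211.8),fl=(255.3,252.9),rr=(366.8,106.6),LFL=(226.3,193.4),LFR=(363.7,157)))
C={c:optics.capture(c) for c in obs}
print(C["top"]["attitude"])
def res(p):
    o=[]
    for c in obs:
        for k,v in obs[c].items():
            P=U(p,UP[k]) if k in UP else L(p,LP[k])
            o.append(proj(C[c],[P])[0]-v)
    return np.ravel(o)
f=least_squares(res,[.6,.02,.25,1.],loss="soft_l1");p=f.x
print(p,np.degrees(p[2]));print(np.round(res(p).reshape(-1,2),1).tolist())
np.save("p.npy",p)
for k in UP:print(k,U(p,UP[k]).round(3))
for k in LP:print(k,L(p,LP[k]).round(3))
print("edge",L(p,(-.235,0,.028)).round(3),"edge shut",L(p,(-.235,0,.028),0).round(3),"edge@45",L(p,(-.235,0,.028),.5).round(3))
E
```

```text
[-172.2866124     0.36681664  -91.14992031]
[0.59578577 0.03172285 0.24923024 0.7955286 ] 14.279840702092052
[[0.2, -1.3], [0.2, -1.4], [-2.3, -1.0], [1.7, 1.3], [0.2, -1.6], [-3.5, -2.1], [-0.4, -2.7], [0.2, -0.9], [0.3, -1.4], [2.5, 0.5], [0.1, 0.0], [1.5, -3.1], [-2.3, 0.7], [1.1, -1.1]]
st [ 0.556 -0.118  0.122]
sp [ 0.619 -0.102  0.122]
fr [ 0.508 -0.169  0.1  ]
rr [ 0.769 -0.102  0.1  ]
fl [0.422 0.166 0.1  ]
LFR [ 0.59  -0.064  0.289]
LFL [0.525 0.19  0.289]
LRL [0.684 0.231 0.122]
edge [0.557 0.063 0.289] edge shut [0.47  0.041 0.13 ] edge@45 [0.511 0.051 0.239]
```

Call:
send_rows(moves=[{"slide":[-0.14,0.14,-0.16],"turn":-0.015,"gripper":0},{"slide":[-0.28,0.28,-0.32],"turn":-0.015,"gripper":0},{"slide":[-0.42,0.42,-0.48],"turn":-0.015,"gripper":0},{"slide":[-0.56,0.56,-0.64],"turn":-0.015,"gripper":0},{"slide":[-0.7,0.7,-0.8],"turn":-0.015,"gripper":0}])

```text
time_s: 1.62
tcp_pos: [0.2308, -0.5305, 0.3477]
eef_rot: [-180.0, -0.0, -165.7]
contact_force: [1.1, 0.4, -0.1]
gripper_width: 0.06
gripper_force: 0.0
```

Call:
send_rows(moves=[{"slide":[-0.18,0.18,-0.03],"turn":0,"gripper":0},{"slide":[-0.36,0.36,-0.06],"turn":0,"gripper":0},{"slide":[-0.54,0.54,-0.1],"turn":0,"gripper":0},{"slide":[-0.72,0.72,-0.1],"turn":0,"gripper":0},{"slide":[-0.9,0.9,-0.1],"turn":0,"gripper":0}])

```text
time_s: 2.03
tcp_pos: [0.3283, -0.366, 0.3623]
eef_rot: [-179.9, 0.1, -165.7]
contact_force: [0.4, -0.1, 1.1]
gripper_width: 0.0266
gripper_force: 0.0
```

Call:
send_rows(moves=[{"slide":[-0.18,0.18,0],"turn":0,"gripper":0},{"slide":[-0.36,0.36,0],"turn":0,"gripper":0},{"slide":[-0.54,0.54,0],"turn":0,"gripper":0},{"slide":[-0.72,0.72,0],"turn":0,"gripper":0},{"slide":[-0.9,0.9,0],"turn":0,"gripper":0}])

```text
time_s: 2.45
tcp_pos: [0.4256, -0.2015, 0.3621]
eef_rot: [-180.0, 0.1, -165.6]
contact_force: [0.6, -0.5, -0.5]
gripper_width: 0.0008
gripper_force: 0.0
```

Call:
send_rows(moves=[{"slide":[-0.18,0.18,0],"turn":0,"gripper":0},{"slide":[-0.36,0.36,0],"turn":0,"gripper":0},{"slide":[-0.54,0.54,0],"turn":0,"gripper":0},{"slide":[-0.72,0.72,0],"turn":0,"gripper":0},{"slide":[-0.9,0.9,0],"turn":0,"gripper":0}])

```text
time_s: 2.87
tcp_pos: [0.523, -0.0372, 0.362]
eef_rot: [-180.0, 0.1, -165.6]
contact_force: [0.4, -0.2, 0.6]
gripper_width: 0.0008
gripper_force: 0.0
```

```bash
python3 - <<'E'
from fit import *
from plant import get_state
p=np.load("p.npy");s=get_state()
t=s["tcp_pos"];print(t)
R=Ro.from_euler("xyz",s["eef_rot"],degrees=True).as_matrix()
u=Ro.from_euler("z",-p[2]).apply(t-[p[0],p[1],0]);print("unit",u.round(4))
for a in np.arange(1.0,-.06,-.05):
    P=L(p,(-.21,0,.028),a)+Ro.from_euler("z",p[2]).apply([.008,0,0])
    print(round(a,2),np.round(R.T@(P-t)/.15,3), P.round(3))
E
```

```text
[ 0.52301042 -0.03715202  0.36203881]
unit [-0.0875 -0.0488  0.362 ]
1.0 [-0.805  0.591  0.456] [0.618 0.079 0.294]
0.95 [-0.741  0.591  0.487] [0.609 0.076 0.289]
0.9 [-0.68   0.591  0.522] [0.6   0.074 0.284]
0.85 [-0.62   0.591  0.559] [0.591 0.072 0.278]
0.8 [-0.562  0.591  0.6  ] [0.583 0.07  0.272]
0.75 [-0.507  0.591  0.643] [0.575 0.068 0.266]
0.7 [-0.453  0.591  0.689] [0.567 0.066 0.259]
0.65 [-0.402  0.591  0.738] [0.56  0.064 0.251]
0.6 [-0.353  0.591  0.789] [0.552 0.062 0.244]
0.55 [-0.307  0.592  0.843] [0.546 0.06  0.236]
0.5 [-0.264  0.592  0.899] [0.54  0.059 0.227]
0.45 [-0.224  0.592  0.957] [0.534 0.057 0.219]
0.4 [-0.186  0.592  1.017] [0.528 0.056 0.21 ]
0.35 [-0.152  0.592  1.078] [0.523 0.055 0.2  ]
0.3 [-0.121  0.592  1.142] [0.519 0.053 0.191]
0.25 [-0.093  0.592  1.206] [0.515 0.052 0.181]
0.2 [-0.068  0.592  1.273] [0.511 0.051 0.171]
0.15 [-0.047  0.592  1.34 ] [0.508 0.051 0.161]
0.1 [-0.028  0.592  1.408] [0.505 0.05  0.151]
0.05 [-0.014  0.592  1.477] [0.503 0.049 0.14 ]
-0.0 [-0.003  0.592  1.547] [0.502 0.049 0.13 ]
-0.05 [0.005 0.592 1.617] [0.501 0.049 0.119]
```

Call:
send_rows(moves=[{"slide":[-0.17,0.14,0],"turn":0,"gripper":0},{"slide":[-0.34,0.28,0.05],"turn":0,"gripper":0},{"slide":[-0.51,0.42,0.12],"turn":0,"gripper":0},{"slide":[-0.66,0.54,0.22],"turn":0,"gripper":0},{"slide":[-0.74,0.59,0.35],"turn":0,"gripper":0}])

```text
time_s: 3.28
tcp_pos: [0.61, 0.077, 0.3089]
eef_rot: [180.0, 0.1, -165.6]
contact_force: [-0.4, 0.0, 0.1]
gripper_width: 0.0
gripper_force: 0.0
```

Call:
send_rows(moves=[{"slide":[0,0,0.04],"turn":0,"gripper":0},{"slide":[0.01,0,0.08],"turn":0,"gripper":0},{"slide":[0.03,0,0.12],"turn":0,"gripper":0},{"slide":[0.05,0,0.15],"turn":0,"gripper":0},{"slide":[0.07,0,0.17],"turn":0,"gripper":0}])

```text
time_s: 3.7
tcp_pos: [0.5973, 0.0708, 0.2841]
eef_rot: [180.0, 0.1, -165.7]
contact_force: [-0.3, -0.5, -0.5]
gripper_width: 0.0004
gripper_force: 0.0
```

```bash
cat > look.py <<'E'
import sys,cv2,numpy as np
from plant import optics
o=[]
for c,(y,x) in (("scene",(90,240)),("top",(50,200))):
    i=cv2.cvtColor(optics.capture(c)["img"],cv2.COLOR_RGB2BGR)[y:y+220,x:x+200]
    o.append(cv2.resize(i,None,fx=2,fy=2,interpolation=cv2.INTER_CUBIC))
cv2.imwrite(f"pics/{sys.argv[1]}.png",np.hstack(o))
E
python3 look.py d
```

```text
(no output)
```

View pics/d.png

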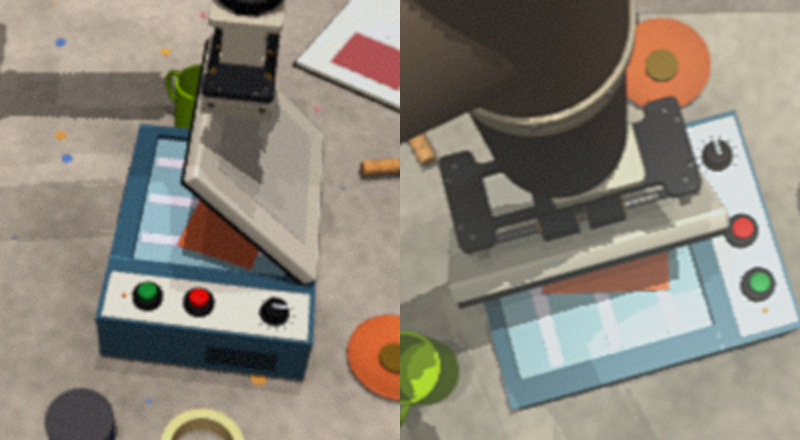

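The picture shows the shut fingers above the outer face near the front edge (scene crop about (235,95)), with the lid untouched. Next I'll push along the arc.

Call:
send_rows(moves=[{"slide":[0.024,0,0.016],"turn":0,"gripper":0},{"slide":[0.048,0,0.032],"turn":0,"gripper":0},{"slide":[0.072,0,0.048],"turn":0,"gripper":0},{"slide":[0.09,0,0.063],"turn":0,"gripper":0},{"slide":[0.108,0,0.078],"turn":0,"gripper":0}])

```text
time_s: 4.22
tcp_pos: [0.5823, 0.0675, 0.2723]
eef_rot: [-180.0, 0.1, -165.6]
contact_force: [1.4, 0.0, 3.9]
gripper_width: 0.0005
gripper_force: 1.1
```

Call:
send_rows(moves=[{"slide":[0.022,0,0.018],"turn":0,"gripper":0},{"slide":[0.044,0,0.036],"turn":0,"gripper":0},{"slide":[0.066,0,0.054],"turn":0,"gripper":0},{"slide":[0.088,0,0.072],"turn":0,"gripper":0},{"slide":[0.11,0,0.09],"turn":0,"gripper":0}])

```text
time_s: 4.63
tcp_pos: [0.566, 0.0633, 0.2581]
eef_rot: [-180.0, 0.0, -165.7]
contact_force: [0.2, -0.8, 1.0]
gripper_width: 0.0001
gripper_force: 0.9
```

Call:
send_rows(moves=[{"slide":[0.03,0,0.029],"turn":0,"gripper":0},{"slide":[0.06,0,0.06],"turn":0,"gripper":0},{"slide":[0.09,0,0.091],"turn":0,"gripper":0},{"slide":[0.118,0,0.123],"turn":0,"gripper":0},{"slide":[0.146,0,0.155],"turn":0,"gripper":0}])

```text
time_s: 5.05
tcp_pos: [0.5445, 0.0579, 0.2345]
eef_rot: [-180.0, -0.0, -165.7]
contact_force: [1.2, -1.5, 0.6]
gripper_width: 0.0004
gripper_force: 0.7
```

Call:
send_rows(moves=[{"slide":[0.026,0,0.034],"turn":0,"gripper":0},{"slide":[0.051,0,0.068],"turn":0,"gripper":0},{"slide":[0.075,0,0.103],"turn":0,"gripper":0},{"slide":[0.098,0,0.138],"turn":0,"gripper":0},{"slide":[0.12,0,0.174],"turn":0,"gripper":0}])

```text
time_s: 5.47
tcp_pos: [0.5272, 0.0535, 0.2084]
eef_rot: [180.0, -0.0, -165.7]
contact_force: [0.7, -0.2, 0.8]
gripper_width: 0.0008
gripper_force: 0.6
```

Call:
send_rows(moves=[{"slide":[0.02,0,0.037],"turn":0,"gripper":0},{"slide":[0.04,0,0.075],"turn":0,"gripper":0},{"slide":[0.06,0,0.113],"turn":0,"gripper":0},{"slide":[0.077,0,0.151],"turn":0,"gripper":0},{"slide":[0.093,0,0.189],"turn":0,"gripper":0}])

```text
time_s: 5.88
tcp_pos: [0.5138, 0.0501, 0.1801]
eef_rot: [180.0, -0.0, -165.7]
contact_force: [1.5, -0.3, 0.5]
gripper_width: 0.0007
gripper_force: 0.5
```

Call:
send_rows(moves=[{"slide":[0.013,0,0.034],"turn":0,"gripper":0},{"slide":[0.026,0,0.068],"turn":0,"gripper":0},{"slide":[0.038,0,0.1],"turn":0,"gripper":0},{"slide":[0.046,0,0.132],"turn":0,"gripper":0},{"slide":[0.053,0,0.16],"turn":0,"gripper":0}])

```text
time_s: 6.3
tcp_pos: [0.506, 0.0482, 0.1561]
eef_rot: [180.0, -0.0, -165.7]
contact_force: [-0.3, 0.4, 0.9]
gripper_width: 0.0005
gripper_force: 0.5
```

Call:
send_rows(moves=[{"slide":[0.005,0,0.02],"turn":0,"gripper":0},{"slide":[0.01,0,0.04],"turn":0,"gripper":0},{"slide":[0.015,0,0.058],"turn":0,"gripper":0},{"slide":[0.02,0,0.075],"turn":0,"gripper":0},{"slide":[0.024,0,0.09],"turn":0,"gripper":0}])

```text
time_s: 6.72
tcp_pos: [0.503, 0.0474, 0.143]
eef_rot: [180.0, 0.0, -165.7]
contact_force: [0.4, 0.3, 0.4]
gripper_width: 0.0007
gripper_force: 0.4
```

Call:
send_rows(moves=[{"slide":[0.002,0,0.012],"turn":0,"gripper":0},{"slide":[0.004,0,0.024],"turn":0,"gripper":0},{"slide":[0.006,0,0.036],"turn":0,"gripper":0},{"slide":[0.007,0,0.046],"turn":0,"gripper":0},{"slide":[0.008,0,0.056],"turn":0,"gripper":0}])

```text
time_s: 7.13
tcp_pos: [0.5016, 0.047, 0.1346]
eef_rot: [180.0, -0.0, -165.7]
contact_force: [-0.2, 0.2, 1.4]
gripper_width: 0.0005
gripper_force: 0.4
```

Call:
send_rows(moves=[{"slide":[0,0,0.007],"turn":0,"gripper":0},{"slide":[0,0,0.014],"turn":0,"gripper":0},{"slide":[0,0,0.021],"turn":0,"gripper":0},{"slide":[0,0,0.027],"turn":0,"gripper":0},{"slide":[0,0,0.03],"turn":0,"gripper":0}])

```text
time_s: 7.55
tcp_pos: [0.5016, 0.0469, 0.1303]
eef_rot: [-180.0, -0.0, -165.7]
contact_force: [-2.8, 1.5, 6.7]
gripper_width: 0.0004
gripper_force: 3.3
```

Call:
send_rows(moves=[{"slide":[0,0,0.004],"turn":0,"gripper":0},{"slide":[0,0,0.008],"turn":0,"gripper":0},{"slide":[0,0,0.01],"turn":0,"gripper":0},{"slide":[0,0,0.01],"turn":0,"gripper":0},{"slide":[0,0,0.01],"turn":0,"gripper":0}])

```text
time_s: 7.97
tcp_pos: [0.5016, 0.0469, 0.1302]
eef_rot: [-180.0, 0.0, -165.6]
contact_force: [-8.2, 0.1, 15.4]
gripper_width: 0.0005
gripper_force: 7.8
```

Call:
send_rows(moves=[{"slide":[0,0,-0.03],"turn":0,"gripper":0},{"slide":[0,0,-0.15],"turn":0,"gripper":0},{"slide":[0,0,-0.35],"turn":0,"gripper":0},{"slide":[0,-0.15,-0.4],"turn":0,"gripper":0},{"slide":[-0.02,-0.4,-0.4],"turn":0,"gripper":0}])

```text
time_s: 8.38
tcp_pos: [0.5211, -0.0088, 0.1921]
eef_rot: [180.0, 0.3, -165.4]
contact_force: [0.4, -0.6, -0.4]
gripper_width: 0.0005
gripper_force: 0.0
```

Call:
send_rows(moves=[{"slide":[-0.02,-0.25,0],"turn":0,"gripper":0},{"slide":[-0.04,-0.45,0],"turn":0,"gripper":0},{"slide":[-0.06,-0.6,0],"turn":0,"gripper":0},{"slide":[-0.065,-0.7,0],"turn":0,"gripper":0},{"slide":[-0.065,-0.75,0],"turn":0,"gripper":0}])

```text
time_s: 8.8
tcp_pos: [0.5573, -0.1188, 0.1884]
eef_rot: [-180.0, -0.0, -165.8]
contact_force: [-0.3, 1.0, 0.4]
gripper_width: 0.0005
gripper_force: 0.0
```

```bash
python3 look.py e; python3 - <<'E'
from fit import *
from plant import get_state
p=np.load("p.npy");t=get_state()["tcp_pos"]
print(t,Ro.from_euler("z",-p[2]).apply(t-[p[0],p[1],0]).round(4))
for c in("scene","top"):
  for n in("start_top","stop_top","lid_edge"):print(c,n,[(np.round(d["location"],3).tolist(),round(d["p"],2)) for d in optics.look_for(c,n)[:2]])
E
```

```text
[ 0.55681577 -0.1179045   0.18834297] [-0.0747 -0.1354  0.1883]
scene start_top []
scene stop_top [([0.617, -0.103, 0.117], 0.53)]
scene lid_edge [([0.623, 0.054, 0.13], 0.92)]
top start_top [([0.47, 0.31, 0.05], 0.47)]
top stop_top []
top lid_edge [([0.521, -0.027, 0.132], 0.66)]
```

View pics/e.png

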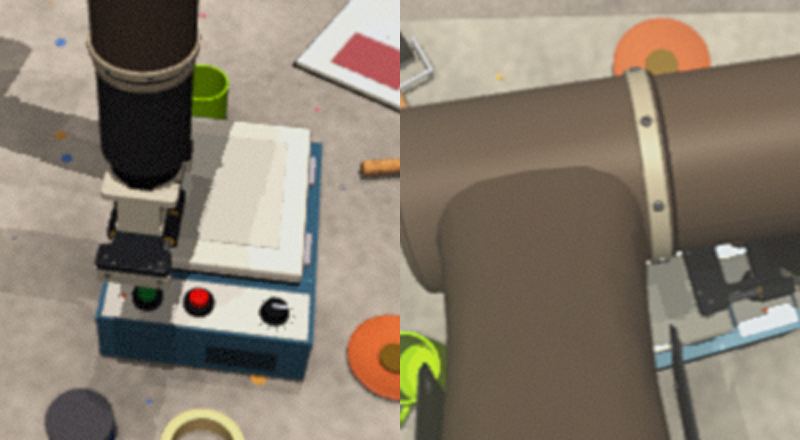

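The picture shows the lid shut flat and the fingers right above the green button (147,292). Next I'll press it.

Call:
send_rows(moves=[{"slide":[0,0,0.12],"turn":0,"gripper":0},{"slide":[0,0,0.24],"turn":0,"gripper":0},{"slide":[0,0,0.34],"turn":0,"gripper":0},{"slide":[0,0,0.4],"turn":0,"gripper":0},{"slide":[0,0,0.43],"turn":0,"gripper":0}])

```text
time_s: 9.62
tcp_pos: [0.5562, -0.1165, 0.1231]
eef_rot: [180.0, -0.1, -165.6]
contact_force: [-0.4, 0.7, 0.0]
gripper_width: 0.0006
gripper_force: 0.0
```

Call:
send_rows(moves=[{"slide":[0,0,0.014],"turn":0,"gripper":0},{"slide":[0,0,0.027],"turn":0,"gripper":0},{"slide":[0,0,0.04],"turn":0,"gripper":0},{"slide":[0,0,0.05],"turn":0,"gripper":0},{"slide":[0,0,0.055],"turn":0,"gripper":0}])

```text
time_s: 10.03
tcp_pos: [0.5572, -0.1169, 0.1166]
eef_rot: [-180.0, 0.1, -165.6]
contact_force: [-1.9, 2.7, 5.0]
gripper_width: 0.0006
gripper_force: 2.3
```

Call:
send_rows(moves=[{"slide":[0,0,0.005],"turn":0,"gripper":0},{"slide":[0,0,0.01],"turn":0,"gripper":0},{"slide":[0,0,0.015],"turn":0,"gripper":0},{"slide":[0,0,0.018],"turn":0,"gripper":0},{"slide":[0,0,0.018],"turn":0,"gripper":0}])

```text
time_s: 10.45
tcp_pos: [0.5573, -0.1169, 0.116]
eef_rot: [-180.0, 0.1, -165.6]
contact_force: [-8.6, 4.9, 21.8]
gripper_width: 0.0007
gripper_force: 10.7
```

It bottomed out: 22 N with no more travel. I'll release it and lift away.

Call:
send_rows(moves=[{"slide":[0,0,-0.03],"turn":0,"gripper":0},{"slide":[0,0,-0.1],"turn":0,"gripper":0},{"slide":[0,0,-0.3],"turn":0,"gripper":0},{"slide":[0,0,-0.55],"turn":0,"gripper":0},{"slide":[0,0,-0.8],"turn":0,"gripper":0}])

```text
time_s: 10.87
tcp_pos: [0.5563, -0.1172, 0.2346]
eef_rot: [180.0, -0.1, -165.7]
contact_force: [0.9, 0.0, 0.8]
gripper_width: 0.0004
gripper_force: 0.0
```

Call:
send_rows(moves=[{"slide":[0.1,-0.2,0],"turn":0,"gripper":0},{"slide":[0.2,-0.4,0],"turn":0,"gripper":0},{"slide":[0.3,-0.6,0],"turn":0,"gripper":0},{"slide":[0.4,-0.8,0],"turn":0,"gripper":0},{"slide":[0.5,-1,0],"turn":0,"gripper":0}])

```text
time_s: 11.28
tcp_pos: [0.521, -0.2824, 0.234]
eef_rot: [-180.0, 0.1, -165.6]
contact_force: [0.8, 0.6, -0.8]
gripper_width: 0.0001
gripper_force: 0.0
```

Call:
send_rows(moves=[{"slide":[0.1,-0.2,0],"turn":0,"gripper":0},{"slide":[0.2,-0.4,0],"turn":0,"gripper":0},{"slide":[0.3,-0.6,0],"turn":0,"gripper":0},{"slide":[0.35,-0.75,0],"turn":0,"gripper":0},{"slide":[0.35,-0.75,0],"turn":0,"gripper":0}])

```text
time_s: 11.7
tcp_pos: [0.4973, -0.407, 0.233]
eef_rot: [-180.0, -0.0, -165.9]
contact_force: [-0.1, 1.2, -0.7]
gripper_width: 0.0004
gripper_force: 0.0
```

```bash
python3 look.py f
```

```text
(no output)
```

View pics/f.png

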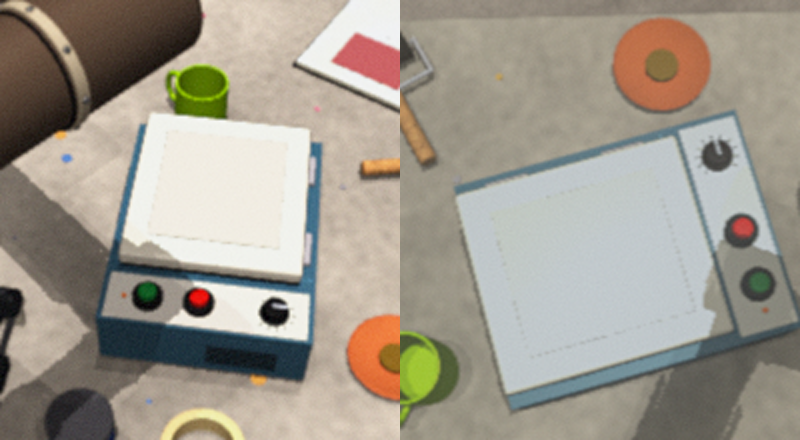

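The lid lies flat and shut, green (147,293) is released, red (199,300) is untouched, and the mug, tape and tin haven't moved.

```bash
python3 -c "
from plant import order
print(order.close_job())"
```

```text
the job is handed in; nothing more can be done
None
```

The lid was swung gently down until fully shut, the green start button was pressed right down and let go, and the job is handed in, at about 12 s on the robot's clock; no verdict was returned.

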